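# Balance the grill turner on its narrow rest

## Task

Lay the yellow-handled grill turner across the small red pad of the utensil rest so that it balances there level by itself, with both ends hanging clear of the table. Its handle and blade are of unknown weight, so feel for the balance point with small trial lifts first; never let it tip steeply or press hard on the rest, set it down gently, and leave the dip tubs, the pan and the cookie tray where they are.

Things in the scene. Friction and masses are not known exactly. Their poses are not given: they have to be found in the camera images.
- turner: Grill turner, 0.24 to 0.78 kg, flat on the table. Origin: mid-length of its steel shaft, at table level; x along the shaft to the blade, z up. Shaft 28 mm wide (y), 12 thick, underside 22 mm and top 34 mm above the origin, graspable for x -120 to +120 mm. Balance point unknown, anew each time: on the centre line (y = 0), x between -105 and +105 mm.
- shaft_mid (a point): Middle of the turner's shaft, 28 mm above the turner's origin. Along the turner's x from here: yellow handle -245 to -125 mm (34 mm wide, top 10 mm above this point, a foot near its end stands on the table); steel blade +145 to +240 mm (70 mm wide, 4 mm thick, flat on the table), joined to the shaft by a sloping neck. Handle and blade are of unknown weight.
- rest: Utensil rest fixed to the table: round base 70 mm across, 10 mm thick, a 10 mm post and on top a flat red pad 16 mm square, narrower than the shaft, so fingers holding the shaft pass beside it. Origin: centre of the base's underside, x, y along the pad's sides. The shaft may lie across it in any direction; it stays level only with its balance point within about 8 mm of the pad's centre.
- rest_top (a point): Centre of the top face of the rest's red pad when unloaded, 100 mm above the table. The pad (12 mm thick) is cushioned: it gives straight down against a spring of 2.5 N per mm, 8 mm at most, and comes back up. A balanced turner may rock slightly on it for a few seconds after release.
- mustard_tub: Low white dip tub with a yellow lid, 84 mm across, 44 mm tall, loose; origin at the centre of its underside. Leave alone.
- ketchup_tub: Low white dip tub with a red lid, 84 mm across, 44 mm tall, loose; origin at the centre of its underside. Leave alone.
- pan: Open aluminium serving pan, 260 x 200 x 50 mm (x, y, z), loose; origin at the centre of its underside. Leave alone.
- cookies: Black cookie tray with clear cover, 270 x 210 x 56 mm (x, y, z), loose; origin at the centre of its underside. Leave alone.
Not all that is in view belongs to the job. Of the things that look like the rest, take the one that is farthest to the robot's right at the start.

How it is judged:
By the outcome, as a careful person would: the job done as asked, in the order asked, and still so for the second after the job is handed in, with the robot touching nothing.
It also fails if it takes over 72 s, if anything falls off the work surface, if the arm or the gripper's body presses on something with over 40 N, if the wrist force passes 120 N, or if a joint passes its speed limit or range.

## Robot

A 6-joint arm with a two-finger parallel gripper is mounted at the origin on the work surface. World frame = base frame: x ahead of the robot, y to its left, z up, the work surface at z = 0. Lengths are in m, angles in degrees, forces in N, time in s.
With the tool pointing down it reaches from about 0.4 to 0.825 m from the base axis. Payload 7 kg.
Tool frame: the origin (TCP) lies midway between the tips of the shut fingers; the grasp point (between the pads) lies 19 mm behind it; z points along the fingers, y is the direction in which the jaws open and shut (so a half turn about z gives the same grasp; the last joint's range is limited). The gripper opens to 88 mm and grips with 3 to 60 N. Pads are 19 mm wide; open, the fingers measure 130 mm over their backs; the gripper's body (78 mm by 193 mm) begins 47 mm behind the grasp point.
Start: joints at [81.652, 20.546, 0.682, 0, -70.136, -16.507], TCP at [0.284, 0.612, 0.227] pointing down, gripper open.
Joint ranges: [-176.03, 176.03], [-82.01, 121.73], [-58.28, 71.71], [-173.87, 95.51], [-174.79, -0.11], [-173.66, 173.66]. Speed limits (degrees/s): [136.94, 136.94, 172.46, 180, 180, 180].

## Interface

Orientations are given as a 3x3 rotation matrix whose columns are the frame's x, y, z axes.
In Python, from rig import robot gives the robot as it stands. Calls block until the motion is done:
- robot.goto(position, orientation): joint-space move of the TCP to a pose.
- robot.servo_line(position, ori=None, speed=0.15): straight line of the TCP; ori=None keeps the orientation; speed is the mean speed in m/s.
- robot.movej(angles): joint-space move.
- robot.move_gripper(opening): opening from 0.0 (shut) to 1.0 (fully open); the grip force is fixed at half the most; returns when the fingers have stopped.
- robot.dwell(seconds).
- robot.ik(position, orientation): joint angles nearest the present ones, or None.
- robot.grab_frame(name): name is "scene" or "top" or "wrist"; returns (picture, depth): 420x560x3 uint8, red, green, blue; 420x560 float32, m along the optical axis (not along the pixel's ray), 0 where there is no reading.
- robot.camera_info(name): a dict with "vfov" (degrees; the focal length in pixels is half the picture's height over the tangent of half this angle, whatever the lens; pixels are square), "cx", "cy" (the principal point, pixels), "view" (4x4, takes a point from world to camera coordinates); the wrist camera has in their place "T_tool_cam" (4x4, takes a point from camera to tool coordinates, whose origin is the TCP and whose axes are the flange's). Camera axes: x right, y down, z forward; pixel columns grow to the right and rows downward; lengths in m; the calibration is good to about 2 mm. The wrist camera is an equidistant fisheye: a pixel r from the principal point sees the ray r / f radians off the axis. A picture is of the moment at which its call begins: read the wrist's pose just before it. camera_info takes no time and is no camera call.
A pose or a line that the arm cannot do raises robot.Unreachable and nothing moves.
- robot.job_done(): hands the job in, once; it reports no verdict.
Readings, each from a call of its own:
- robot.read_t(): time.
- robot.read_qpos(): joint angles.
- robot.read_qvel(): joint speeds.
- robot.read_effort(): joint torques, N m.
- robot.read_position(): TCP position.
- robot.read_tcp_rot(): TCP orientation.
- robot.read_force(): force on the tool from outside, world axes, zero at the start.
- robot.read_ft_torque(): the same for the moment, N m.
- robot.read_grip_width(): opening from 0.0 (shut) to 1.0 (fully open).
Only numpy, scipy, OpenCV 4.12 (cv2) and the standard library are available. Lean on these libraries where they do the work, as an engineer would, in place of code of your own. Each camera call takes 0.05 s, during which the arm holds its last target.

## Working session

There is one attempt and no reset: what is moved stays moved. The work goes in short steps, each a Python script; the robot and the scene stay as the last script left them, time stands still between calls to the robot, and variables do not carry over. Pictures are saved under pics/ and viewed, and the job is handed in when it is done.

```bash
ls; mkdir -p pics
cat > h.py <<'E'
import numpy as np, cv2
from rig import robot
def save(n,img): cv2.imwrite('pics/'+n+'.png',cv2.cvtColor(img,cv2.COLOR_RGB2BGR))
def px2w(name,u,v,d,ci=None):
    ci=ci or robot.camera_info(name); f=210/np.tan(np.radians(ci['vfov']/2))
    p=np.array([(u-ci['cx'])/f*d,(v-ci['cy'])/f*d,d,1]); return (np.linalg.inv(ci['view'])@p)[:3]
def px2z(name,u,v,z):
    ci=robot.camera_info(name); T=np.linalg.inv(ci['view']); a=T[:3,3]; b=px2w(name,u,v,1.0,ci)
    return a+(b-a)*(z-a[2])/(b[2]-a[2])
E
python3 - <<'E'
from h import *
for n in ("scene","top"):
    i,d=robot.grab_frame(n); save(n+'0',i); np.save(n+'0.npy',d); print(robot.camera_info(n))
print(robot.read_t(),robot.read_force())
E
```

```text
pics
{'vfov': 53.99606385465366, 'cx': 278.00425265119173, 'cy': 211.62462646841877, 'view': array([[ 5.03078384e-01,  8.64240782e-01, -9.96226824e-05,
        -2.93482475e-01],
       [ 5.55909840e-01, -3.23685834e-01, -7.65631590e-01,
        -2.54272642e-01],
       [-6.61722290e-01,  3.85117322e-01, -6.43279301e-01,
         1.51511872e+00],
       [ 0.00000000e+00,  0.00000000e+00,  0.00000000e+00,
         1.00000000e+00]])}
{'vfov': 49.15720612134486, 'cx': 286.97051351179925, 'cy': 206.71829972091754, 'view': array([[ 0.00685842, -0.99978862,  0.01938238, -0.02193732],
       [-0.99329133, -0.0090488 , -0.11528426,  0.59415265],
       [ 0.11543528, -0.01846168, -0.99314342,  1.3094231 ],
       [ 0.        ,  0.        ,  0.        ,  1.        ]])}
0.1 [ 0.2856234  -0.16213032 -0.56761478]
```

View pics/scene0.png

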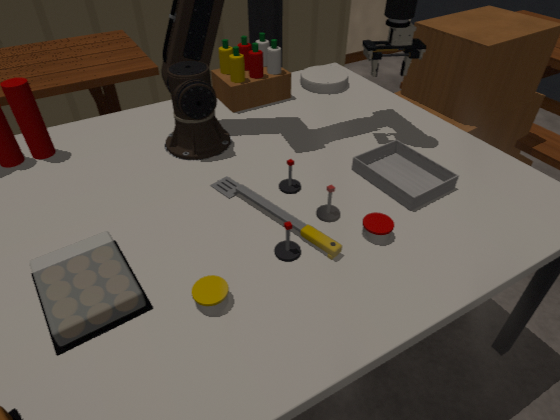

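View pics/top0.png

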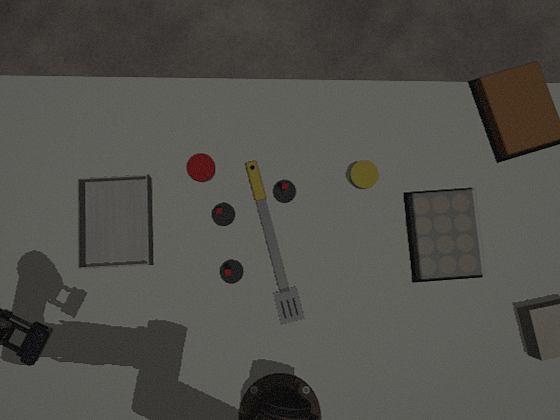

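The top view has image right = robot's right (-y). The turner runs from its handle at about (252,165) to its blade at about (290,305). Three posts look like the rest: top (285,190), (223,213) and (231,271). The one farthest right is (285,190), which is (288,228) in the scene view. I'll check it in a close crop.

Run:
```python
from h import *
i=cv2.imread('pics/top0.png'); i=cv2.convertScaleAbs(i,alpha=1.8)
cv2.imwrite('pics/c1.png',cv2.resize(i[145:335,180:380],None,fx=3.1,fy=3.1,interpolation=cv2.INTER_CUBIC))
i=cv2.imread('pics/scene0.png'); i=cv2.convertScaleAbs(i,alpha=1.4)
cv2.imwrite('pics/c2.png',cv2.resize(i[145:275,200:400],None,fx=4,fy=4,interpolation=cv2.INTER_CUBIC))
d=np.load('top0.npy')
for u,v in ((285,187),(220,211),(228,272),(266,220),(277,260),(258,182),(290,305)):
    print(u,v,px2w('top',u,v,np.median(d[v-1:v+2,u-1:u+2])).round(3))
```

```text
285 187 [ 0.642 -0.01   0.1  ]
220 211 [0.573 0.17  0.098]
228 272 [0.406 0.144 0.1  ]
266 220 [0.555 0.044 0.033]
277 260 [0.439 0.011 0.034]
258 182 [0.666 0.068 0.038]
290 305 [ 0.309 -0.029  0.004]
```

View pics/c1.png

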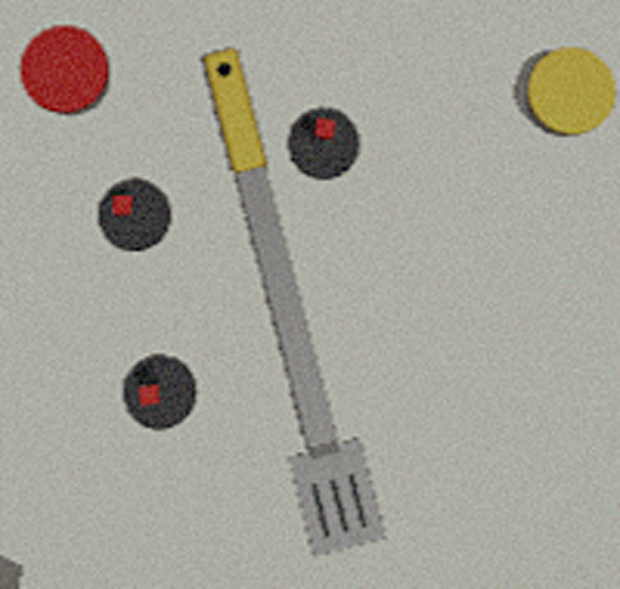

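View pics/c2.png

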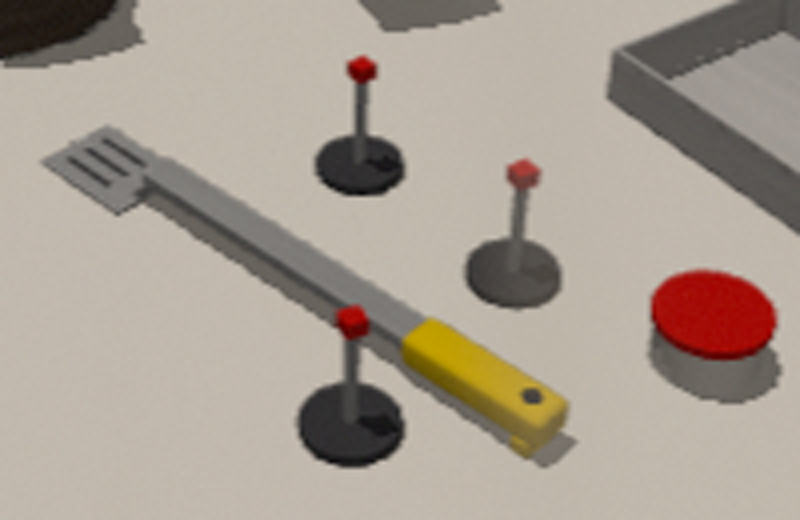

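The crop confirms three identical-looking rests. The right one is the dark base at top px (284.5,186), with its pad measured at z = 0.100 as it should be. Next I'll measure the turner axis and the pad precisely.

Run:
```python
from h import *
i=cv2.cvtColor(cv2.imread('pics/top0.png'),cv2.COLOR_BGR2RGB).astype(int); d=np.load('top0.npy')
hsv=cv2.cvtColor(i.astype(np.uint8),cv2.COLOR_RGB2HSV)
V,U=np.mgrid[0:420,0:560]
ci=robot.camera_info('top')
W=np.array([px2w('top',u,v,1.0,ci) for u,v in zip(U.ravel(),V.ravel())]).reshape(420,560,3)
T=np.linalg.inv(ci['view']);P=T[:3,3]+(W-T[:3,3])*d[...,None]
# pad
m=np.zeros_like(U,bool); m[175:200,270:300]=1
m&=(i[...,0]>2*i[...,1])
print('pad',m.sum(),U[m].mean(),V[m].mean(),px2z('top',U[m].mean(),V[m].mean(),.1),np.median(P[m][:,2]))
roi=np.zeros_like(m); roi[155:300,240:300]=1
yel=roi&(hsv[...,1]>120)&(hsv[...,0]>18)&(hsv[...,0]<35)&(V<210)
z=P[...,2]
st=roi&(z>.024)&(z<.045)&~yel&(V>203)&(V<288)&(abs(U-(262+(V-200)*.27))<10)
for n,mm,h in(('yel',yel,.038),('shaft',st,.034)):
    pts=np.array([px2z('top',u,v,h) for u,v in zip(U[mm],V[mm])])[:,:2]
    c=pts.mean(0);_,s,vt=np.linalg.svd(pts-c);a=vt[0]*-np.sign(vt[0][0])
    q=(pts-c)@a;w=(pts-c)@np.array([-a[1],a[0]])
    print(n,mm.sum(),c,a,'len',q.min(),q.max(),'wid',w.min(),w.max(),np.median(z[mm]))
    print(' ends',c+a*q.min(),c+a*q.max())
ps=[px2z('top',(x+.5)/3.1-.5+180,(y+.5)/3.1-.5+145,.004)[:2] for x,y in((313,556),(384,538),(290,457),(359,438))]
print('blade',np.round(ps,4))
```

```text
pad 46 284.1521739130435 186.3913043478261 [ 0.64388511 -0.00769943  0.1       ] 0.0985014610868471
yel 409 [0.67032139 0.07623861] [-0.96417826 -0.26525514] len -0.05923972258541268 0.05643018078736761 wid -0.0163440095625739 0.015794885369388754 0.03744053018348348
 ends [0.72743904 0.09195225] [0.61591263 0.06127021]
shaft 832 [0.48103899 0.02506519] [-0.9634891  -0.26774755] len -0.12833252220221486 0.1253172023493573 wid -0.014181819749568187 0.014213222956648907 0.033436387308186766
 ends [0.60468598 0.05942591] [ 0.36029724 -0.00848818]
blade [[ 0.2544 -0.0017]
 [ 0.2712 -0.0683]
 [ 0.3458  0.0208]
 [ 0.3639 -0.0443]]
```

```bash
cat >> h.py <<'E'
A=np.array([-0.9637,-0.267,0]);A/=np.linalg.norm(A)
MID=np.array([0.493,0.0278,0]); PAD=np.array([0.6439,-0.0077,0.1])
def ori(s=1):
    x=A*s; z=np.array([0,0,-1.]); y=np.cross(z,x); return np.column_stack([x,y,z])
def ft(n=40,dt=0.01):
    F=[];M=[]
    for _ in range(n): F.append(robot.read_force());M.append(robot.read_ft_torque());robot.dwell(dt)
    F=np.array(F);M=np.array(M); return F.mean(0),M.mean(0),F.std(0),M.std(0)
E
python3 - <<'E'
from h import *
for s in(1,-1):
    for p in(MID+[0,0,.2],MID+[0,0,.01],PAD+[0,0,0.1]):
        print(s,np.round(robot.ik(p,ori(s)),1))
# scene cross-check of pad
i=cv2.cvtColor(cv2.imread('pics/scene0.png'),cv2.COLOR_BGR2RGB).astype(int); d=np.load('scene0.npy')
ci=robot.camera_info('scene');f=210/np.tan(np.radians(ci['vfov']/2))
q=ci['view']@np.r_[PAD,1];print('pad proj scene',q[0]/q[2]*f+ci['cx'],q[1]/q[2]*f+ci['cy'])
p=cv2.imread('pics/scene0.png')[212:262,268:312]
cv2.imwrite('pics/c3.png',cv2.resize(p,None,fx=12,fy=12,interpolation=cv2.INTER_NEAREST))
t=robot.read_t(); F=[(robot.read_force(),robot.read_ft_torque()) for _ in range(5)];print(robot.read_t()-t);print(np.round(F,3).tolist())
E
```

```text
1 [  26.1    4.5  -23.9    0.   -61.6 -100.6]
1 [  26.1   18.5  -36.8   -0.   -34.7 -100.6]
1 [ 16.6  18.6  -5.7   0.  -65.7 -91.2]
-1 [ 26.1   4.5 -23.9   0.  -61.6  79.4]
-1 [ 26.1  18.5 -36.8   0.  -34.7  79.4]
-1 [ 16.6  18.6  -5.7   0.  -65.7  88.8]
pad proj scene 287.59944076786167 223.56841759311598
0.0
[[[0.286, -0.162, -0.568], [-0.009, -0.033, -0.013]], [[0.286, -0.162, -0.568], [-0.009, -0.033, -0.013]], [[0.286, -0.162, -0.568], [-0.009, -0.033, -0.013]], [[0.286, -0.162, -0.568], [-0.009, -0.033, -0.013]], [[0.286, -0.162, -0.568], [-0.009, -0.033, -0.013]]]
```

View pics/c3.png

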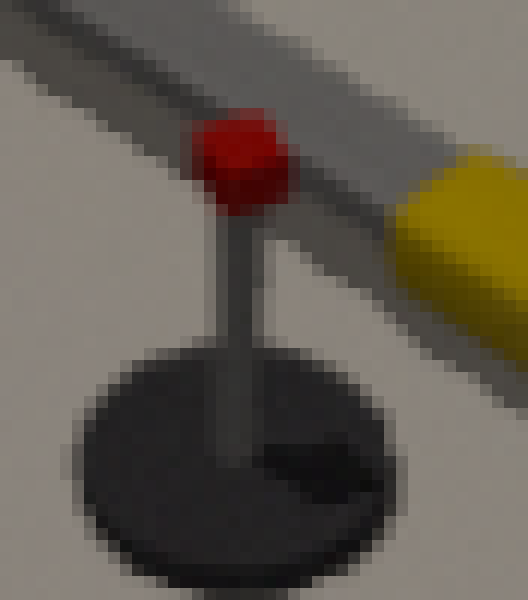

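The scene camera projects my pad estimate to (287.6,223.6), and the top face in the crop sits at (287.6,223.3), so the two cameras agree. Now I'll approach and check with the wrist camera.

Run:
```python
from h import *
robot.goto(MID+[0,0,.2],ori(-1))
robot.dwell(.2)
P=robot.read_position();R=robot.read_tcp_rot()
i,d=robot.grab_frame('wrist');save('w1',i);np.savez('w1.npz',P=P,R=R,d=d)
ci=robot.camera_info('wrist');print(ci,P,robot.read_t(),robot.read_qpos())
f=210/np.tan(np.radians(ci['vfov']/2))
Tt=np.array(ci['T_tool_cam']);Tw=np.eye(4);Tw[:3,:3]=R;Tw[:3,3]=P
Tc=np.linalg.inv(Tw@Tt)
for n,p in(('pad',PAD),('mid',MID+[0,0,.034]),('-125',MID-.125*A+[0,0,.034]),('145',MID+.145*A+[0,0,.03])):
    q=Tc@np.r_[p,1];th=np.arctan2(np.hypot(q[0],q[1]),q[2]);ph=np.arctan2(q[1],q[0])
    print(n,ci['cx']+f*th*np.cos(ph),ci['cy']+f*th*np.sin(ph))
```

```text
{'vfov': 65.70646984690485, 'cx': 279.03123675414173, 'cy': 206.64662643726413, 'T_tool_cam': array([[ 1.22039425e-03, -9.52476903e-01, -3.04608372e-01,
         8.12765930e-02],
       [ 9.99998658e-01,  1.49531394e-03, -6.69250725e-04,
         4.28122520e-04],
       [ 1.09293100e-03, -3.04607147e-01,  9.52477449e-01,
        -1.58147011e-01],
       [ 0.00000000e+00,  0.00000000e+00,  0.00000000e+00,
         1.00000000e+00]])} [0.49310707 0.02827547 0.19993865] 2.575 [ 2.61242335e+01  4.51712286e+00 -2.38893384e+01 -1.48076165e-03
 -6.16006539e+01  7.93927426e+01]
pad 373.14247491239064 43.001460162618855
mid 279.27589248280185 186.0964875304733
-125 279.53399432517347 62.58814672062607
145 279.014299344663 302.4661982835139
```

View pics/w1.png

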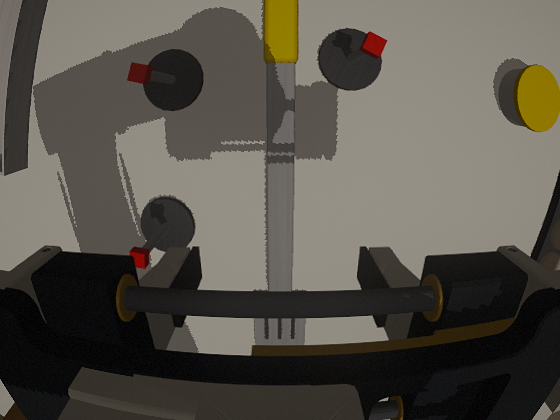

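The wrist view agrees with predictions. The pad is at (374,43) against (373,43), and the handle/shaft joint is at row 62 against 62.6. Now the first trial grip, at mid-shaft.

```bash
cat >> h.py <<'E'
def rep(F0=None,M0=None,tag=''):
    F,M,sf,sm=ft(25)
    if F0 is not None: F=F-F0;M=M-M0
    print(tag,'F',F.round(3),'M',M.round(4),'sd',sf.round(2),sm.round(3),'p',robot.read_position().round(4),'t',round(float(robot.read_t()),2)); return F,M
E
python3 - <<'E'
from h import *
robot.servo_line(MID+[0,0,.04],speed=.15); robot.dwell(.2)
F0,M0=rep(tag='base hi')
robot.servo_line(MID+[0,0,.010],speed=.06); robot.dwell(.2)
F0,M0=rep(tag='base')
robot.move_gripper(0.0); robot.dwell(.2); print('w',robot.read_grip_width())
F1,M1=rep(F0,M0,'closed')
np.savez('base.npz',F0=F0,M0=M0,F1=F1,M1=M1)
for z in(.012,.016,.020):
    robot.servo_line(MID+[0,0,z],speed=.02); robot.dwell(.3); rep(F0,M0,'lift%g'%z)
i,d=robot.grab_frame('scene');save('s1',i[140:280,190:400])
i,d=robot.grab_frame('wrist');save('w2',i)
E
```

```text
base hi F [0.006 0.029 0.042] M [-0.0684 -0.0118  0.0061] sd [0.41 0.55 0.42] [0.029 0.037 0.028] p [0.4931 0.0278 0.0403] t 4.2
base F [ 0.033  0.094 -0.015] M [-0.0644 -0.0229  0.0025] sd [0.38 0.44 0.65] [0.027 0.031 0.033] p [0.4931 0.0279 0.0102] t 5.26
w 0.31571162669615516
closed F [ 0.335 -0.869 -0.024] M [-0.2623 -0.0904 -0.0106] sd [0.43 0.52 0.56] [0.036 0.034 0.034] p [0.493  0.0277 0.01  ] t 6.64
lift0.012 F [-0.177 -0.109 -3.421] M [-0.0282  0.1159 -0.0024] sd [0.46 0.56 0.43] [0.023 0.027 0.03 ] p [0.493  0.0278 0.012 ] t 7.4
lift0.016 F [-0.008  0.168 -3.471] M [-0.028   0.1192 -0.0101] sd [0.45 0.37 0.39] [0.03  0.028 0.026] p [0.493  0.0278 0.016 ] t 8.26
lift0.02 F [-0.016 -0.25  -3.539] M [-0.0341  0.1186 -0.0079] sd [0.4  0.4  0.42] [0.021 0.037 0.021] p [0.493  0.0278 0.02  ] t 9.12
```

View pics/s1.png

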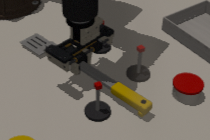

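Run:
```python
from h import *
i,d=robot.grab_frame('scene');np.save('s2.npy',d)
c=cv2.resize(cv2.convertScaleAbs(i[150:270,200:360],alpha=1.4),None,fx=4.8,fy=4.8,interpolation=cv2.INTER_CUBIC);save('s2',c)
```

```text
(no output)
```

View pics/s2.png

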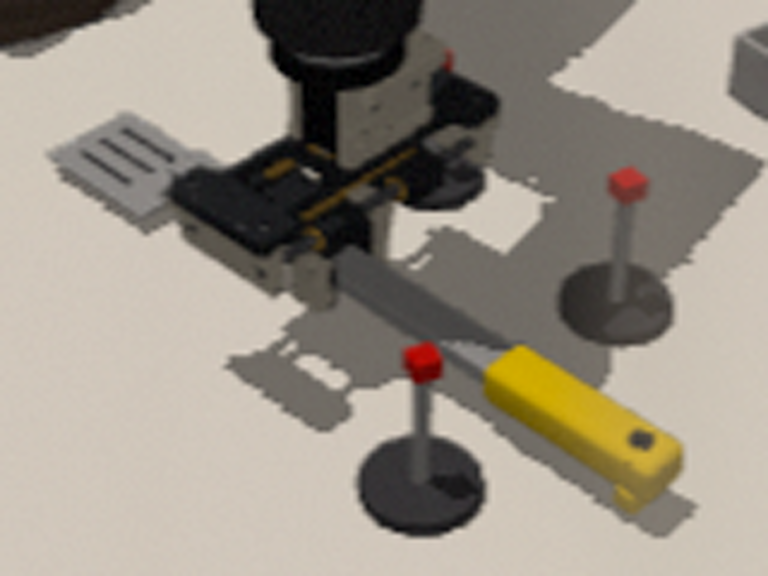

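View pics/w2.png

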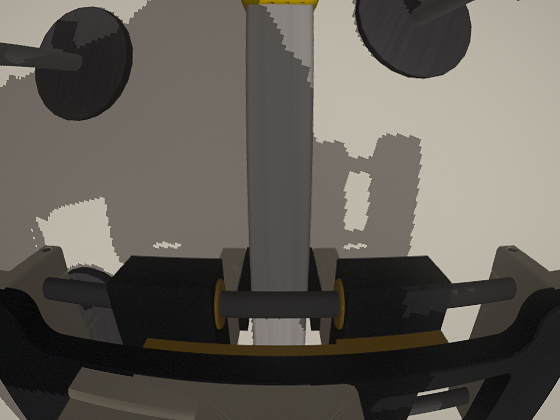

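Run:
```python
from h import *
d=np.load('s2.npy');d0=np.load('scene0.npy')
for x,y in((90,150),(150,200),(130,170),(540,375),(600,420),(640,465),(430,320)):
    u=round(x/4.8+200);v=round(y/4.8+150)
    p=px2w('scene',u,v,np.median(d[v-1:v+2,u-1:u+2]));print((x,y),p.round(4),'along',round((p-MID)@A,3),'h0 there',px2w('scene',u,v,np.median(d0[v-1:v+2,u-1:u+2]))[2].round(4))
```

```text
(90, 150) [ 0.2859 -0.0418  0.019 ] along 0.218 h0 there 0.0063
(150, 200) [ 0.354  -0.0324  0.0169] along 0.15 h0 there 0.0054
(130, 170) [ 0.3165 -0.0284  0.0179] along 0.185 h0 there 0.0065
(540, 375) [0.6425 0.0692 0.0488] along -0.155 h0 there 0.0392
(600, 420) [0.69   0.0775 0.0477] along -0.203 h0 there 0.0386
(640, 465) [0.7246 0.0779 0.0448] along -0.237 h0 there 0.0388
(430, 320) [0.5722 0.0444 0.0454] along -0.081 h0 there 0.0361
```

The lift shows blade +12 mm and handle +9.5 mm, so the turner is airborne and almost level. It weighs 3.5 N, with the balance point about 35 mm toward the handle. I'll set it down and regrasp there.

Run:
```python
from h import *
robot.servo_line(MID+[0,0,.010],speed=.02); robot.dwell(.1)
robot.move_gripper(0.6); robot.dwell(.1)
G=MID-.035*A
robot.servo_line(G+[0,0,.010],speed=.05); robot.dwell(.3)
b=ft(60);F0,M0=b[0],b[1];print(F0,M0)
robot.move_gripper(0.0); robot.dwell(.2); print('w',robot.read_grip_width())
for z in(.014,.022):
    robot.servo_line(G+[0,0,z],speed=.02); robot.dwell(.3)
    b=ft(60);F,M=b[0]-F0,b[1]-M0
    r=np.array([-M[1],M[0]])/F[2]  # Mx=y Fz, My=-x Fz
    print('lift',z,F.round(3),M.round(4),'com off along A',(r@A[:2]).round(4),'perp',(r@np.array([-A[1],A[0]])).round(4),robot.read_t())
np.savez('base2.npz',F0=F0,M0=M0)
i,d=robot.grab_frame('scene');np.save('s3.npy',d)
c=cv2.resize(cv2.convertScaleAbs(i[150:270,200:360],alpha=1.4),None,fx=4.8,fy=4.8,interpolation=cv2.INTER_CUBIC);save('s3',c)
for x,y in((90,150),(130,170),(540,375),(600,420)):
    u=round(x/4.8+200);v=round(y/4.8+150)
    p=px2w('scene',u,v,np.median(d[v-1:v+2,u-1:u+2]));print((x,y),p.round(4),'along',round((p-MID)@A,3))
```

```text
[0.11608221 0.0080039  0.06712134] [-0.06056937 -0.02531402 -0.00110971]
w 0.3141933085404192
lift 0.014 [-0.049  0.055 -3.518] [ 0.0052  0.0091 -0.0025] com off along A -0.0021 perp 0.0021 14.3167
lift 0.022 [-0.078 -0.006 -3.491] [-0.0028  0.0133 -0.0026] com off along A -0.0039 perp 0.0002 15.6667
(90, 150) [ 0.2872 -0.0423  0.0201] along 0.217
(130, 170) [ 0.3173 -0.0287  0.0186] along 0.184
(540, 375) [0.6451 0.0672 0.0518] along -0.157
(600, 420) [0.6929 0.0751 0.0512] along -0.205
```

View pics/s3.png

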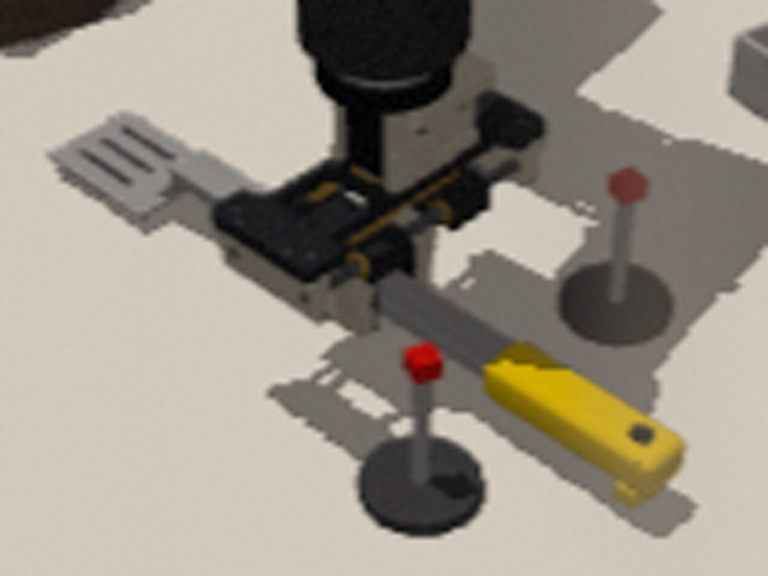

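The grip is within 2–4 mm of the balance point and the turner is level. I'll carry it to the pad with a 3 mm correction and lower it in small steps.

Run:
```python
from h import *
b=np.load('base2.npz');F0,M0=b['F0'],b['M0']
G=MID-.035*A
robot.servo_line(G+[0,0,.15],speed=.08)
T=PAD*[1,1,0]+.003*A
robot.servo_line(T+[0,0,.15],speed=.1); robot.dwell(.3)
def m(tag,n=60):
    q=ft(n);F,M=q[0]-F0,q[1]-M0;r=np.array([-M[1],M[0]])/F[2]
    print(tag,F.round(3),M.round(4),'along',(r@A[:2]).round(4),'perp',(r@np.array([-A[1],A[0]])).round(4),robot.read_position().round(4),round(float(robot.read_t()),2));return F
m('high')
robot.servo_line(T+[0,0,.105],speed=.06)
robot.servo_line(T+[0,0,.091],speed=.03);robot.dwell(.3)
m('pre')
P=robot.read_position();R=robot.read_tcp_rot()
i,d=robot.grab_frame('wrist');save('w4',i)
i,d=robot.grab_frame('scene');np.save('s4.npy',d);save('s4',cv2.resize(cv2.convertScaleAbs(i[150:270,200:360],alpha=1.4),None,fx=4.8,fy=4.8,interpolation=cv2.INTER_CUBIC))
```

```text
high [-0.068 -0.044 -3.518] [-0.0039  0.0132  0.0044] along -0.0039 perp -0.0001 [ 0.641  -0.0085  0.15  ] 19.65
pre [-0.171  0.018 -3.498] [-0.0076  0.0042  0.0051] along -0.0017 perp -0.0018 [ 0.641  -0.0085  0.091 ] 21.97
```

View pics/s4.png

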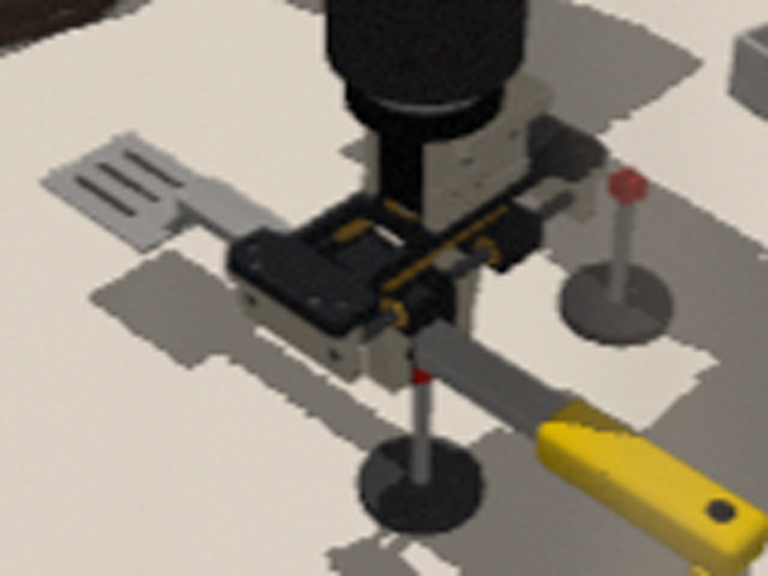

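View pics/w4.png

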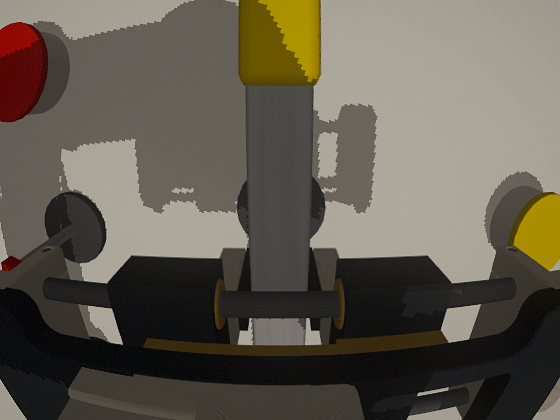

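Run:
```python
from h import *
b=np.load('base2.npz');F0,M0=b['F0'],b['M0']
T=PAD*[1,1,0]+.003*A
for z in np.arange(.0890,.0835,-.0005):
    robot.servo_line(T+[0,0,z],speed=.01);robot.dwell(.2)
    q=ft(30);F,M=q[0]-F0,q[1]-M0
    print(round(z,4),F.round(2),M.round(4),round(float(robot.read_t()),2))
    if F[2]>-.15: break
```

```text
0.089 [-0.14  0.01 -3.5 ] [0.0004 0.0066 0.0027] 22.87
0.0885 [-0.13 -0.08 -3.65] [0.0063 0.0115 0.002 ] 23.57
0.088 [-0.08  0.12 -3.57] [-0.0105  0.0033  0.0072] 24.27
0.0875 [-0.07 -0.17 -2.61] [-0.0121 -0.0239  0.0008] 24.97
0.087 [-0.05 -0.29 -1.34] [-0.0012  0.0008 -0.0072] 25.67
0.0865 [-0.2  -0.06 -0.11] [0.0022 0.0453 0.0035] 26.37
```

Run:
```python
from h import *
b=np.load('base2.npz');F0,M0=b['F0'],b['M0']
for k in range(2):
    q=ft(60);F,M=q[0]-F0,q[1]-M0
    print(F.round(2),M.round(4),q[3].round(3),robot.read_position().round(4),round(float(robot.read_t()),2))
```

```text
[-0.07  0.08 -0.06] [ 0.0023 -0.0325  0.0023] [0.032 0.042 0.033] [ 0.6411 -0.0085  0.0865] 26.87
[ 0.11 -0.02 -0.08] [-0.012  -0.1285  0.0016] [0.029 0.042 0.033] [ 0.6411 -0.0085  0.0865] 27.37
```

The load has transferred, but the moment reading is drifting, so I'll watch it before releasing.

Run:
```python
from h import *
b=np.load('base2.npz');F0,M0=b['F0'],b['M0']
for k in range(3):
    q=ft(25);F,M=q[0]-F0,q[1]-M0
    print(F.round(2),M.round(4),robot.read_position().round(4),robot.read_grip_width(),round(float(robot.read_t()),2))
i,d=robot.grab_frame('scene');np.save('s5.npy',d);save('s5',cv2.resize(cv2.convertScaleAbs(i[150:280,200:360],alpha=1.4),None,fx=4.5,fy=4.5,interpolation=cv2.INTER_CUBIC))
ci=robot.camera_info('scene');d4=np.load('s4.npy')
for x,y in((90,180),(130,200),(570,430),(640,470)):
    u=round(x/4.8+200);v=round(y/4.8+150)
    for D in(d4,d):
      p=px2w('scene',u,v,np.median(D[v-1:v+2,u-1:u+2]));print((x,y),p.round(4),'along',round((p-PAD)@A,3))
```

```text
[ 0.53 -0.05  0.2 ] [-0.0121 -0.1909  0.0034] [ 0.6411 -0.0085  0.0865] 0.31817684972091415 27.57
[ 0.45  0.02 -0.3 ] [-0.0243 -0.2306  0.0041] [ 0.6411 -0.0085  0.0865] 0.3139540869203987 27.78
[ 0.72  0.01 -0.12] [-0.0192 -0.2532  0.0039] [ 0.6411 -0.0085  0.0865] 0.3157578618350864 27.99
(90, 180) [ 0.4071 -0.0887  0.0875] along 0.25
(90, 180) [ 0.4018 -0.0868  0.0833] along 0.254
(130, 200) [ 0.4343 -0.0768  0.0867] along 0.22
(130, 200) [ 0.4279 -0.0743  0.0816] along 0.226
(570, 430) [0.7473 0.0138 0.1193] along -0.105
(570, 430) [0.7437 0.0166 0.115 ] along -0.103
(640, 470) [0.7857 0.0254 0.1208] along -0.145
(640, 470) [0.7823 0.0284 0.1163] along -0.143
```

View pics/s5.png

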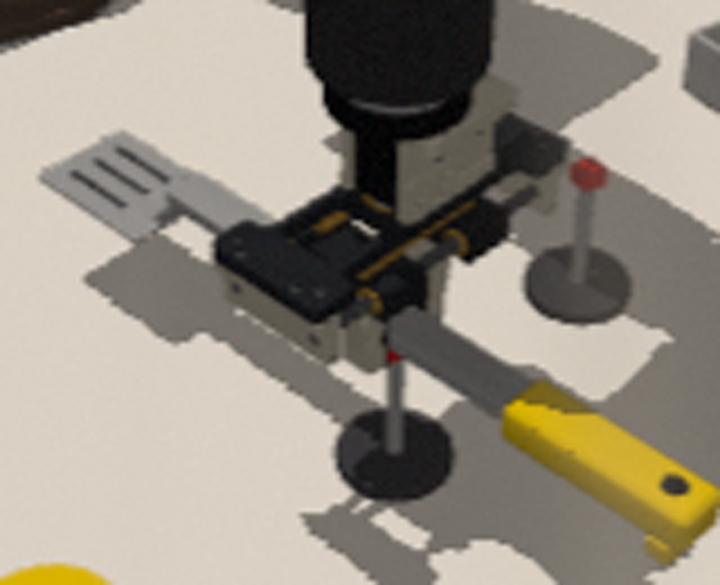

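Run:
```python
from h import *
b=np.load('base2.npz');F0,M0=b['F0'],b['M0']
def s(t,n=25):
    q=ft(n);F,M=q[0]-F0,q[1]-M0
    print(t,F.round(2),M.round(4),robot.read_position().round(4),np.round(robot.read_qvel(),3),round(float(robot.read_t()),2))
s('now')
T=PAD*[1,1,0]+.003*A
robot.servo_line(T+[0,0,.0872],speed=.01);robot.dwell(.1);s('.0872')
robot.servo_line(T+[0,0,.0900],speed=.01);robot.dwell(.2);s('.0900');s('.0900')
```

```text
now [ 0.9  -0.11  0.03] [-0.0336 -0.3118  0.0054] [ 0.6411 -0.0085  0.0865] [-0.076  0.051 -0.011  0.01   0.02  -0.005] 28.25
.0872 [ 0.96  0.22 -1.43] [ 0.0278 -0.3622  0.0083] [ 0.6409 -0.0085  0.0871] [ 0.025  0.061 -0.083 -0.069 -0.034  0.017] 28.81
.0900 [ 0.01 -0.09 -3.39] [ 0.015   0.0049 -0.0041] [ 0.6409 -0.0085  0.0899] [-0.036  0.02   0.074 -0.059  0.027 -0.008] 29.65
.0900 [-0.19  0.15 -3.44] [-0.002   0.019   0.0043] [ 0.641  -0.0085  0.09  ] [-0.088  0.07  -0.043 -0.026 -0.132  0.014] 29.86
```

The couple vanishes on lifting and tracks a lateral force of about 0.9 N with a lever of about 0.36 m. That makes it harmless lateral contact friction read at the wrist, with no sign of imbalance. The balance offset in the air still averages about -3 mm, as already corrected. I'll lower it and release promptly.

Run:
```python
from h import *
b=np.load('base2.npz');F0,M0=b['F0'],b['M0']
T=PAD*[1,1,0]+.003*A
robot.servo_line(T+[0,0,.0866],speed=.01);robot.dwell(.1)
q=ft(10);print((q[0]-F0).round(2),(q[1]-M0).round(3))
robot.move_gripper(0.45)
q=ft(10);print((q[0]-F0).round(2),(q[1]-M0).round(3),robot.read_grip_width(),robot.read_t())
i,d=robot.grab_frame('scene');np.save('s6.npy',d);save('s6',cv2.resize(cv2.convertScaleAbs(i[150:280,200:360],alpha=1.4),None,fx=4.5,fy=4.5,interpolation=cv2.INTER_CUBIC))
robot.dwell(.5)
i,d2=robot.grab_frame('scene');save('s7',cv2.resize(cv2.convertScaleAbs(i[150:280,200:360],alpha=1.4),None,fx=4.5,fy=4.5,interpolation=cv2.INTER_CUBIC))
for x,y in((90,180),(130,200),(570,430),(640,470)):
    u=round(x/4.8+200);v=round(y/4.8+150)
    for D in(d,d2):
      p=px2w('scene',u,v,np.median(D[v-1:v+2,u-1:u+2]));print((x,y),p.round(4),'along',round((p-PAD)@A,3))
```

```text
[-0.43 -0.07 -0.75] [0.1   0.12  0.006]
[-0.07  0.28 -0.09] [-0.004  0.007  0.006] 0.4519700213202967 31.1083
(90, 180) [ 0.3993 -0.0859  0.0814] along 0.257
(90, 180) [ 0.4004 -0.0863  0.0823] along 0.256
(130, 200) [ 0.4287 -0.0746  0.0822] along 0.225
(130, 200) [ 0.428  -0.0743  0.0816] along 0.226
(570, 430) [0.7448 0.0158 0.1163] along -0.104
(570, 430) [0.7447 0.0158 0.1162] along -0.103
(640, 470) [0.782  0.0286 0.1159] along -0.143
(640, 470) [0.7812 0.0293 0.1149] along -0.142
```

View pics/s7.png

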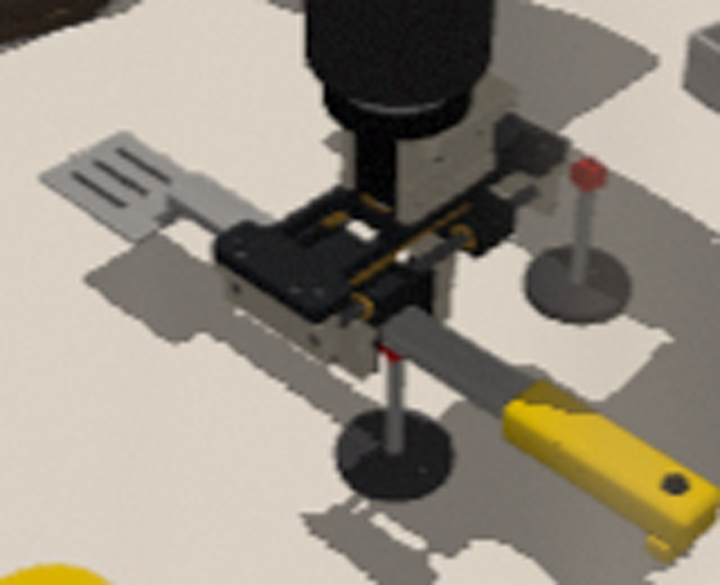

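The turner is resting level with the jaws clear. I'll open further, retreat straight up and check.

Run:
```python
from h import *
T=PAD*[1,1,0]+.003*A
robot.move_gripper(0.8)
robot.servo_line(T+[0,0,.20],speed=.05)
robot.servo_line(T+[0,0,.26],speed=.12)
robot.dwell(2.5)
print(robot.read_t(),robot.read_force())
def look(n):
    i,d=robot.grab_frame('scene');save(n,cv2.resize(cv2.convertScaleAbs(i[110:330,160:420],alpha=1.2),None,fx=2.7,fy=2.7,interpolation=cv2.INTER_CUBIC))
    for x,y in((90,180),(130,200),(570,430),(640,470)):
        u=round(x/4.8+200);v=round(y/4.8+150)
        p=px2w('scene',u,v,np.median(d[v-1:v+2,u-1:u+2]));print((x,y),p.round(4),'along',round((p-PAD)@A,3))
look('s8'); robot.dwell(1.5); look('s9')
i,d=robot.grab_frame('top');save('t9',i)
print(robot.read_t())
```

```text
38.0083 [-0.04770583 -0.27265464 -0.36961552]
(90, 180) [ 0.4017 -0.0868  0.0833] along 0.254
(130, 200) [ 0.4281 -0.0744  0.0817] along 0.226
(570, 430) [0.745  0.0156 0.1165] along -0.104
(640, 470) [0.7819 0.0287 0.1158] along -0.143
(90, 180) [ 0.3994 -0.0859  0.0814] along 0.257
(130, 200) [ 0.4297 -0.075   0.083 ] along 0.224
(570, 430) [0.7447 0.0159 0.1162] along -0.103
(640, 470) [0.7825 0.0282 0.1165] along -0.143
39.6583
```

View pics/s9.png

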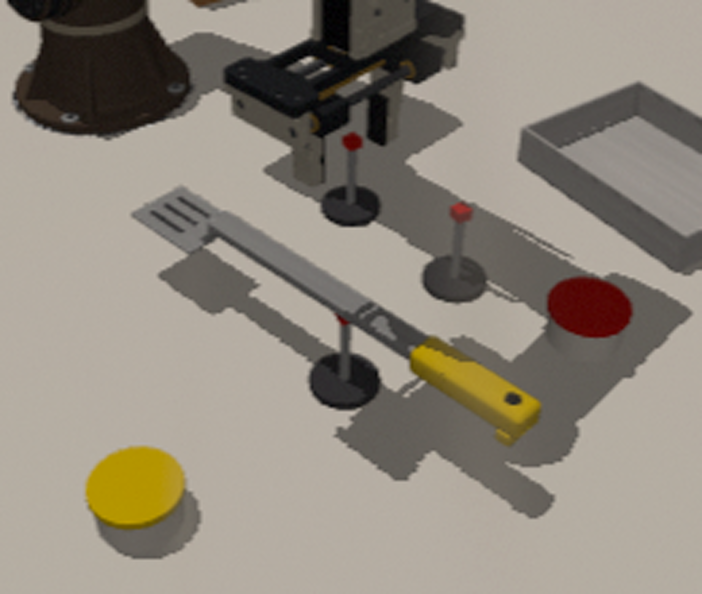

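View pics/t9.png

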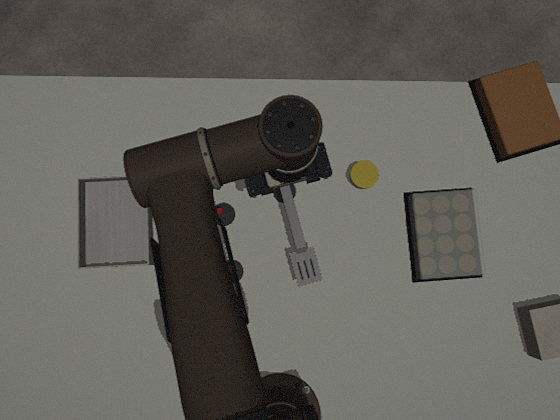

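The turner lies across the right-hand rest, stable and level: blade at 0.082 m, handle top at 0.116 m, matching flat geometry with the pad about 1.4 mm compressed. Tubs, pan and tray have not moved. Handing it in.

Run:
```python
from h import *
robot.job_done(); print(robot.read_t())
```

```text
the job is handed in; nothing more can be done
the job is handed in; nothing more can be done
```

The turner is balanced level across the red pad of the right-hand rest, with both ends clear of the table. I handed the job in at about 39.7 s; no verdict is reported.

- **Balance point:** I made two small trial lifts. The turner weighs about 3.5 N (0.36 kg) and balances about 38 mm from mid-shaft, toward the handle.
- **Placing:** I lowered it in 0.5 mm steps until the pad carried the weight, then opened the jaws and backed straight up.
- **Last checks:** Depth readings 1.5 s apart, about 7–9 s after release, showed no drift beyond about 2 mm of noise. The blade was at about 0.082 m and the handle top at about 0.116 m, both matching a level turner. The tubs, pan and tray looked unmoved, though in the last views the arm hid part of the pan and the cookie tray was visible only from above.
- **One reading that disagreed:** While the jaws still held the turner on the pad, the wrist moment drifted to about -0.36 N m. I lifted 3 mm and it vanished, so I put it down to roughly 1 N of sideways contact force rather than imbalance. I then lowered it again and released straight away. The turner stayed level.

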